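# Shut off the torch gas at the bench valve box

## Task

Shut off the torch gas at the jeweller's bench: push the cream cover of the valve box away from you, all the way to its end stop, to uncover the two valve handles, then push the red handle round its quarter turn until it is fully shut, lying across its pipe. Only push with the fingers: do not lift the cover out of its guides, leave the blue air handle as it is, and leave the jar, hammer, punch and punch rack around the box where they are.

Things in the scene. Friction and masses are not known exactly. Their poses are not given: they have to be found in the camera images.
- shutoff_box: fixed grey box; origin on the work surface under the middle of its open well. x: the way the cover is pushed open (roughly away from the robot), y left, z up. In mm: box x -67..193, y -115..115; well x -55..55, y -100..100, floor at height 10; beyond it a closed deck. Rails at height 80 carry the cover between guide fences (tops at 89, 2 play each side); end stop at x 185
- cover_rib (a point): centre of the black push rib across the middle of the cover's top: 14 mm thick along box x, 90 mm long along box y, heights 86 to 108 mm (this point 97 mm). At box x = 1 to 21 mm at the start (nearly closed), 122 mm when the cover is against the end stop, where it stops hard
- cover: loose cream cover, a plate 126 (box x) x 214 (box y) x 6 mm, about 0.35 kg, lying on the rails; origin at the centre of its underside (height 80 mm), axes as the box. Slides with about 1 to 4 N
- gas_handle (a joint): angle of the red handle (rad): 0 = open, along its pipe, pointing to box -x (to the robot); 1.571 = shut against its stop, across the pipe, pointing to box +y. Turns clockwise seen from above. Starts 0 to 0.25. Stays where left; about 2 N at its end moves it
- gas_pivot (a point): point on the vertical turning axis of the fixed torch-gas (red) quarter-turn valve, at mid-height of its handle (60 mm). Axes as the box. The two valves stand in the well at box x = 25 mm, y = 35 or -52 mm; which is in which place changes
- gas_tip (a point): middle of the free end of the red handle, 50 mm from its turning axis, height 60 mm. The handle is a straight red bar 14 mm wide, heights 52 to 68 mm. Under its outer part there is only a copper pipe (16 mm thick, top at height 34 mm) along the valve's x line; elsewhere in the well it is free down to the floor
- air_handle (a joint): angle of the blue handle (rad), as for the red one; it starts at 0 to 0.15 and must stay there
- air_pivot (a point): point on the vertical turning axis of the fixed compressed-air (blue) quarter-turn valve, at mid-height of its handle (60 mm). Axes as the box. The two valves stand in the well at box x = 25 mm, y = 35 or -52 mm; which is in which place changes
- air_tip (a point): middle of the free end of the blue handle, a bar of the same size as the red one
- jar: loose glass jar with white lid, 52 mm across, 65 mm high, left of the box; origin at the centre of its underside. Leave alone
- hammer: loose hammer, 240 mm long, lying right of the box; origin under its middle. Leave alone
- punch_rack: loose dark wooden rack with steel punches, 110 x 60 mm, 102 mm high, left of the box; origin at the centre of its underside. Leave alone
- punch: loose steel punch, 10 mm square, about 100 mm long, lying right of the box; origin on its underside. Leave alone
Mind the look-alikes: they are no part of the job. What is shaped like the cover but pink or turquoise is not meant.

How it is judged:
On the way, in this order (a step that is already met when the one before it is completed fails the run):
1. the cover is slid fully open, still lying in its guides (x of cover_rib in the frame of shutoff_box between 0.105 and 0.13 m and z of cover_rib in the frame of shutoff_box between 0.093 and 0.101 m and angle between cover's own z axis and vertical below 0.05 rad), for 0.2 s.
2. the red handle is pushed shut (value of joint gas_handle above 1.45 rad), for 0.2 s.
At the end, for the whole second after the job is handed in: The cover lies flat on its rails, at rest, within 17 mm of its end stop; the red handle is at 1.45 rad or more (within 7 degrees of its shut stop); the blue handle's end is within 10 mm of where it started; jar, hammer, punch and punch rack are within 20 mm of where they were (all of step 1 and linear speed of cover below 0.02 m/s and value of joint gas_handle above 1.45 rad and distance of air_tip from where it was at the start of the episode below 0.01 m and distance of each of jar, hammer, punch_rack, punch from where it was at the start of the episode below 0.02 m); the robot touches nothing.
It fails at once if the cover is lifted or tipped out of its guides (z of cover_rib in the frame of shutoff_box above 0.109 m or angle between cover's own z axis and vertical above 0.12 rad).
It fails at once if the blue air handle is moved (distance of air_tip from where it was at the start of the episode above 0.01 m).
It fails at once if the jar or the punch rack is pushed, lifted or knocked over (distance of any of jar, punch_rack from where it was at the start of the episode above 0.02 m or angle between any of jar, punch_rack's own z axis and vertical above 0.35 rad).
It fails at once if the hammer or the punch is pushed away or lifted (distance of any of hammer, punch from where it was at the start of the episode above 0.02 m).
It also fails if it takes over 48 s, if anything falls off the work surface, if the arm or the gripper's body presses on something with over 40 N, if the wrist force passes 120 N, or if a joint passes its speed limit or range.

## Robot

A 7-joint arm with a two-finger parallel gripper is mounted at the origin on the work surface. World frame = base frame: x ahead of the robot, y to its left, z up, the work surface at z = 0. Lengths are in m, angles in rad, forces in N, time in s.
With the tool pointing down it reaches from about 0.4 to 0.85 m from the base axis. Payload 4.5 kg.
Tool frame: the origin (TCP) lies at the very end of the fingers, on their centre line; the grasp point (between the pads) lies 19 mm behind it (r.pinch_z is the distance from the TCP to the grasp point, in m); x points along the fingers, y is the direction in which the jaws open and shut, and the axes are right-handed (so a half turn about x gives the same grasp; the last joint's range is limited). The gripper opens to 88 mm and grips with 3 to 60 N. Pads are 18 mm wide; open, the fingers measure 123 mm over their backs; the gripper's body (75 mm by 187 mm) begins 45 mm behind the grasp point.
Start: joints at [1.371, 0.689, -0.195, 1.565, 0.157, 0.902, -0.215], TCP at [0.145, -0.608, 0.211] pointing down, gripper open.
Joint ranges: [-3.01, 3.01], [-0.46, 2.08], [-1.47, 1.51], [0.13, 2.56], [-1, 4.14], [0.04, 2.09], [-2.66, 2.66]. Speed limits (rad/s): [2.57, 2.57, 3.14, 3.14, 3.14, 3.14, 3.14].

## Interface

Orientations are given as a unit quaternion [x, y, z, w].
In Python, from plant import telemetry, cams, job, r gives the robot as it stands.
- The arm moves only by the tool send_rows, never from a script. Its argument "commands" is one flat list of numbers, 7 for each row, row after row: the shift along the world's x, y, z as a fraction of full scale, then the turn, a rotation vector about the world's x, y, z as a fraction of full scale, then the closure, from 0 (fully open) to 1 (shut). In form: [dx, dy, dz, wx, wy, wz, claw, dx, dy, dz, wx, wy, wz, claw, ...]. A call has 1 to 12 rows; each row shifts and turns the pose as measured when the row begins; what a row does not reach is not made up. Full scale, the value 1, is 250 mm for a shift and 90 degrees for a turn. A row lasts 1/10 s, in which the tool goes at most 50 mm and 8.59 degrees, less where a joint would pass 70% of its speed; a pose out of reach is approached as far as the arm can. A call with a number of a shift or a turn outside -1 to 1 is refused whole. A call with a gripper value outside its range is refused whole. The fingers move at their own pace and stop on an object; "newtons" is the grip in N (left out, the last holds). Time passes only in rows, so rows that do not move let the fingers close. It gives the time, the measured TCP pose, the force and the opening at its end, in the units of the state.
- telemetry.get_state(): the state, without advancing time (a new reading comes with each control period).
- cams.snapshot(name): name is "scene" or "top" or "wrist"; returns a dict with "image" (384x512x3 uint8, blue, green, red), "intrinsics" (3x3 intrinsics, pixels), "world_to_cam" (4x4, takes a point from world to camera coordinates). Camera axes: x right, y down, z forward; pixel columns grow to the right and rows downward; lengths in m; the calibration is good to about 2 mm. A picture is of the moment at which its call begins. There is no depth.
- job.finish_job(): hands the job in, once; it reports no verdict.
The state is a dict: "clock": time; "q": joint angles; "qd": joint speeds; "joint_torque": joint torques, N m; "tool_pos": TCP position; "eef_rot": TCP orientation; "contact_force": force on the tool from outside, world axes, zero at the start; "moment": the same for the moment, N m; "opening": opening from 0.0 (shut) to 1.0 (fully open).
Only numpy, scipy, OpenCV 4.12 (cv2) and the standard library are available. Lean on these libraries where they do the work, as an engineer would, in place of code of your own. Each camera call takes 0.05 s, during which the arm holds its last target.

## Working session

There is one attempt and no reset: what is moved stays moved. The work goes in short steps, Python scripts to look and compute and a tool call to move; the robot and the scene stay as the last step left them, time stands still between calls to the robot, and variables do not carry over. Pictures are saved under pics/ and viewed, and the job is handed in when it is done.

Besides the shell and the picture viewer there is one more tool, called as a command line: name --argument value ..., lists and objects as JSON in quotes. send_rows: Moves the arm, as the interface text tells. Its arguments: {"type":"object","properties":{"commands":{"type":"array"},"newtons":{"type":"number"}},"required":["commands"]}

```bash
mkdir -p pics; ls; python3 - <<'E'
from plant import telemetry,cams,job,r
import cv2
for n in("scene","top","wrist"):
    s=cams.snapshot(n); cv2.imwrite(f"pics/{n}0.png",s["image"]); print(n,s["intrinsics"],s["world_to_cam"])
print(telemetry.get_state())
E
```

```text
pics
scene [[438.26195503   0.         256.79882704]
 [  0.         438.26195503 193.10248706]
 [  0.           0.           1.        ]] [[ 0.31522799  0.94900402 -0.00476193 -0.15332748]
 [ 0.75391229 -0.25346628 -0.60611146 -0.30427325]
 [-0.57640921  0.18747322 -0.79536546  1.29097394]
 [ 0.          0.          0.          1.        ]]
top [[420.37511346   0.         254.54221919]
 [  0.         420.37511346 187.91908362]
 [  0.           0.           1.        ]] [[ 6.88684676e-04 -9.99987874e-01 -4.87619941e-03 -3.96598522e-03]
 [-9.90487626e-01 -1.11598234e-05 -1.37601830e-01  4.75401824e-01]
 [ 1.37600107e-01  4.92457945e-03 -9.90475623e-01  1.12391476e+00]
 [ 0.00000000e+00  0.00000000e+00  0.00000000e+00  1.00000000e+00]]
wrist [[297.28631595   0.         252.12824296]
 [  0.         297.28631595 187.28768175]
 [  0.           0.           1.        ]] [[ 0.23128594 -0.97288461 -0.00153615 -0.62484495]
 [-0.92023016 -0.21928015  0.32417998 -0.04520347]
 [-0.31572656 -0.07356466 -0.94599418  0.39126555]
 [ 0.          0.          0.          1.        ]]
{'clock': 0.15, 'q': array([ 1.37080722,  0.68976412, -0.19455522,  1.56608014,  0.15731336,
        0.9025004 , -0.21511375]), 'qd': array([-8.70315989e-05, -2.51415940e-03,  2.75872069e-04, -2.31649353e-03,
       -1.84132824e-05, -9.13113225e-04,  8.93957850e-04]), 'joint_torque': array([-1.18495533e-03, -5.27849400e+01, -1.26856003e+00, -1.53584647e+01,
       -5.25357504e-02,  3.91141904e-03,  9.61290448e-05]), 'tool_pos': array([ 0.14464783, -0.60751044,  0.21011864]), 'eef_rot': array([-0.70218847, -0.08296856,  0.70236717, -0.08202402]), 'contact_force': array([0.16429543, 0.328955  , 0.00874902]), 'moment': array([-0.01180108,  0.01567041,  0.01533506]), 'opening': 1.0045716848775672}
```

View pics/top0.png

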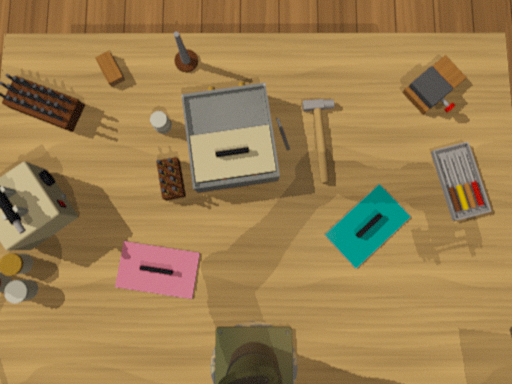

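View pics/scene0.png

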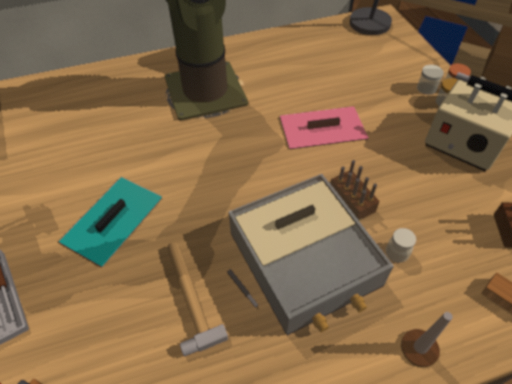

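```bash
cat > h.py <<'E'
import numpy as np,cv2
from plant import telemetry,cams,job,r
def ray(s,uv,h):
    K=s["intrinsics"];T=s["world_to_cam"];R=T[:3,:3];c=-R.T@T[:3,3]
    d=R.T@np.linalg.inv(K)@np.array([uv[0],uv[1],1.]);return c+d*(h-c[2])/d[2]
def proj(s,p):
    T=s["world_to_cam"];q=s["intrinsics"]@(T[:3,:3]@np.array(p)+T[:3,3]);return q[:2]/q[2]
def rib(s,box):
    im=s["image"];x0,y0,x1,y1=box
    m=(im.max(2)<45).astype(np.uint8);k=np.zeros_like(m);k[y0:y1,x0:x1]=m[y0:y1,x0:x1]
    return k
E
python3 - <<'E'
from h import *
for n,b in(("top",(170,70,300,205)),("scene",(220,165,400,340))):
    s=cams.snapshot(n);im=s["image"];x0,y0,x1,y1=b
    c=im[y0:y1,x0:x1];cv2.imwrite(f"pics/{n}_z.png",cv2.resize(c,None,fx=4,fy=4,interpolation=cv2.INTER_CUBIC) if n=="top" else cv2.resize(c,None,fx=3,fy=3))
    hsv=cv2.cvtColor(im,cv2.COLOR_BGR2HSV)
    k=rib(s,b);cs,_=cv2.findContours(k,0,2);c=max(cs,key=cv2.contourArea);print(n,"rib",cv2.minAreaRect(c),ray(s,cv2.minAreaRect(c)[0],.105))
    m=cv2.inRange(hsv,(15,25,140),(35,110,255));kk=np.zeros_like(m);kk[y0:y1,x0:x1]=m[y0:y1,x0:x1]
    cs,_=cv2.findContours(kk,0,2);c=max(cs,key=cv2.contourArea);print("cover",cv2.contourArea(c),cv2.boxPoints(cv2.minAreaRect(c)).tolist())
    print([ray(s,p,.086).round(4).tolist() for p in cv2.boxPoints(cv2.minAreaRect(c))])
E
```

```text
top rib ((231.61997985839844, 151.83999633789062), (4.101219177246094, 31.536964416503906), 81.8698959350586) [0.5604619 0.0557428 0.105    ]
cover 3683.0 [[188.63998413085938, 134.47999572753906], [268.5799865722656, 123.05998229980469], [275.3399963378906, 170.37998962402344], [195.39999389648438, 181.8000030517578]]
[[0.6123, 0.1722, 0.086], [0.6436, -0.0416, 0.086], [0.5147, -0.0589, 0.086], [0.4843, 0.1516, 0.086]]Traceback (most recent call last):
  File "<stdin>", line 6, in <module>
ValueError: max() iterable argument is empty
```

View pics/top_z.png

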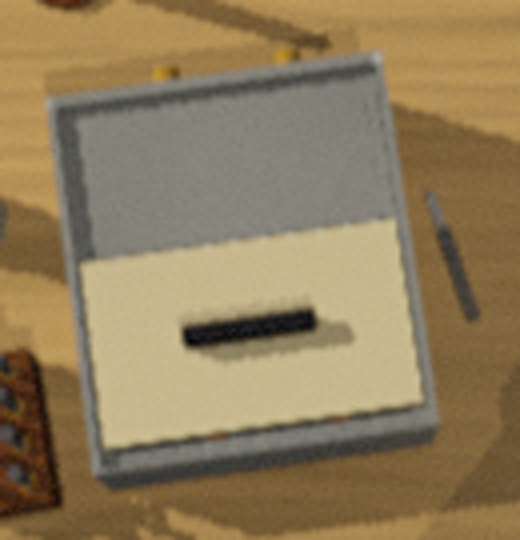

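View pics/scene_z.png

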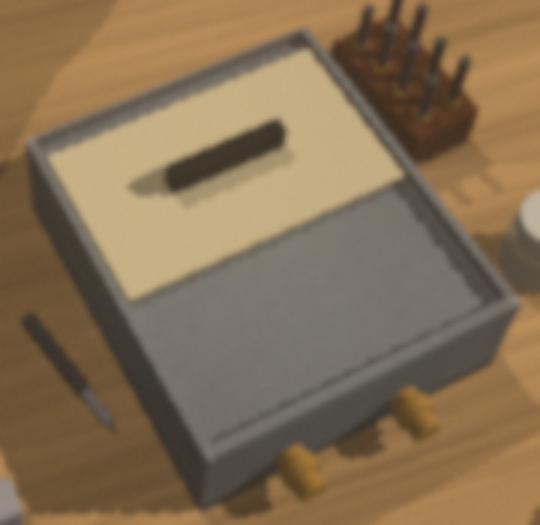

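```bash
python3 - <<'E'
from h import *
s=cams.snapshot("top")
P=[ray(s,((u+.5)/4-.5+170,(v+.5)/4-.5+70),.089)[:2] for u,v in((50,102),(380,55),(437,422),(96,468))]
L=np.array([(193,115),(193,-115),(-67,-115),(-67,115)])/1000.
P=np.array(P);A,B=L-L.mean(0),P-P.mean(0)
th=np.arctan2((A[:,0]*B[:,1]-A[:,1]*B[:,0]).sum(),(A*B).sum());R=np.array([[np.cos(th),-np.sin(th)],[np.sin(th),np.cos(th)]])
o=P.mean(0)-R@L.mean(0);print(np.degrees(th),o,(P-(L@R.T+o)).round(4))
for f in((.5604619,.0557428),):print("rib in box",R.T@(np.array(f)-o))
C=np.array([[0.6123,0.1722],[0.6436,-0.0416],[0.5147,-0.0589],[0.4843,0.1516]]);print("cover",((C-o)@R).round(4))
# scene overlay
s=cams.snapshot("scene");im=s["image"].copy()
for l in L:
    w=R@l+o;cv2.circle(im,tuple(int(round(x)) for x in proj(s,[*w,.089])),2,(0,0,255),-1)
for x in(-.067,.0):
  pass
w=R@np.array([.011,0])+o;cv2.circle(im,tuple(int(round(x)) for x in proj(s,[*w,.108])),1,(0,255,0),-1)
cv2.imwrite("pics/ov.png",cv2.resize(im[150:350,210:420],None,fx=3,fy=3))
np.save("box.npy",np.array([*o,th]))
E
```

```text
8.19433514489743 [0.54938643 0.05304707] [[-0.0033 -0.0026]
 [-0.0031  0.0021]
 [ 0.0021  0.0023]
 [ 0.0043 -0.0018]]
rib in box [0.01134662 0.00108961]
cover [[ 0.0793  0.109 ]
 [ 0.0798 -0.1071]
 [-0.0503 -0.1059]
 [-0.0504  0.1068]]
```

View pics/ov.png

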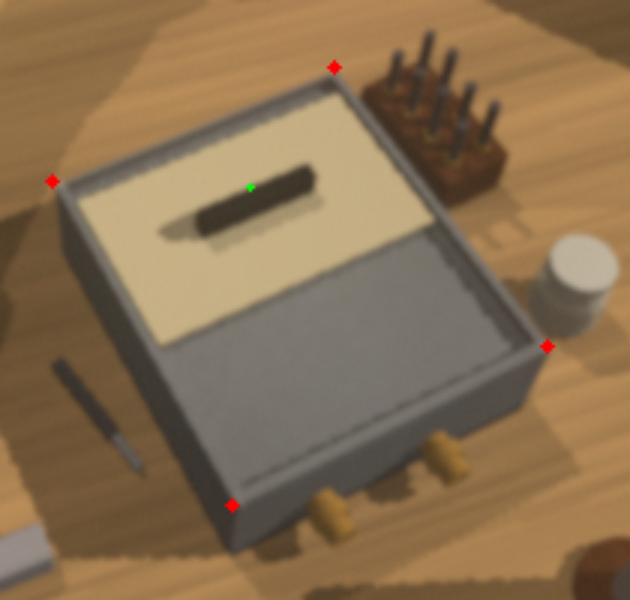

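```bash
python3 - <<'E'
from h import *
s=cams.snapshot("top")
for hn in(.089,.08,.07):
    P=[ray(s,((u+.5)/4-.5+170,(v+.5)/4-.5+70),h)[:2] for u,v,h in((50,102,.089),(380,55,.089),(437,422,hn),(96,468,hn))]
    L=np.array([(193,115),(193,-115),(-67,-115),(-67,115)])/1000.
    P=np.array(P);A,B=L-L.mean(0),P-P.mean(0)
    th=np.arctan2((A[:,0]*B[:,1]-A[:,1]*B[:,0]).sum(),(A*B).sum());R=np.array([[np.cos(th),-np.sin(th)],[np.sin(th),np.cos(th)]])
    o=P.mean(0)-R@L.mean(0);print(hn,np.degrees(th),o,(P-(L@R.T+o)).round(4).tolist())
    print("rib in box",R.T@(np.array((.5604619,.0557428))-o))
# rib from two views
def det(s,b,t):
    im=s["image"];x0,y0,x1,y1=b;m=(im.max(2)<t).astype(np.uint8);k=np.zeros_like(m);k[y0:y1,x0:x1]=m[y0:y1,x0:x1]
    cs,_=cv2.findContours(k,0,2);c=max(cs,key=cv2.contourArea);return cv2.minAreaRect(c)
a=det(s,(190,135,260,165),70);s2=cams.snapshot("scene");b=det(s2,(265,195,325,235),90);print(a,b)
for h in(.09,.097,.108):print(h,ray(s,a[0],h),ray(s2,b[0],h))
E
```

```text
0.089 8.19433514489743 [0.54938643 0.05304707] [[-0.0033, -0.0026], [-0.0031, 0.0021], [0.0021, 0.0023], [0.0043, -0.0018]]
rib in box [0.01134662 0.00108961]
0.08 8.163774121360936 [0.55008395 0.05330031] [[-0.0041, -0.0028], [-0.0038, 0.0019], [0.003, 0.0016], [0.0049, -0.0007]]
rib in box [0.01061962 0.00094404]
0.07 8.129717650706702 [0.55085897 0.0535818 ] [[-0.0049, -0.0029], [-0.0045, 0.0018], [0.004, 0.0007], [0.0055, 0.0004]]
rib in box [0.00981202 0.00078129]
((231.97998046875, 151.8599853515625), (4.808326244354248, 32.526912689208984), 81.8698959350586) ((294.3879699707031, 216.9051971435547), (8.009693145751953, 42.01805877685547), 66.80140686035156)
0.09 [0.56381973 0.05570074 0.09      ] [0.56070393 0.05774531 0.09      ]
0.097 [0.56222768 0.05528151 0.097     ] [0.56499863 0.05559045 0.097     ]
0.108 [0.55972588 0.05462272 0.108     ] [0.57174744 0.05220425 0.108     ]
```

```bash
python3 - <<'E'
from h import *
from scipy.spatial.transform import Rotation as Ro
st=telemetry.get_state();R=Ro.from_quat(st["eef_rot"]).as_matrix();print(R.round(3))
yaw=np.degrees(np.arctan2(R[1,1],R[0,1]));print("jaw dir deg",yaw)
th=np.radians(8.2);o=np.array([.551,.0535]);B=np.array([[np.cos(th),-np.sin(th)],[np.sin(th),np.cos(th)]])
print(o+B@[-.03,.001]-0, B[:,0]);print("left corner h etc", r.pinch_z)
E
```

```text
[[-0.     0.232 -0.973]
 [ 0.    -0.973 -0.232]
 [-1.    -0.     0.   ]]
jaw dir deg -76.6014885356425
[0.52116408 0.05021091] [0.98977623 0.14262893]
left corner h etc 0.0187
```

send_rows --commands '[0.12,0.14,0,0,0,-0.02,1,0.12,0.14,0,0,0,-0.02,1,0.12,0.14,0,0,0,-0.02,1,0.12,0.14,0,0,0,0,1,0.12,0.14,0,0,0,0,1,0.12,0.14,0,0,0,0,1,0.12,0.14,0,0,0,0,1,0.12,0.14,0,0,0,0,1]' --newtons 20

```text
clock: 1.25
tool_pos: [0.3847, -0.3248, 0.2113]
eef_rot: [-0.706, -0.039, 0.706, -0.044]
contact_force: [0.1, -0.2, -0.9]
opening: 0.294
```

send_rows --commands '[0.07,0.17,0,0,0,0,1,0.07,0.17,0,0,0,0,1,0.07,0.17,0,0,0,0,1,0.07,0.17,0,0,0,0,1,0.07,0.17,0,0,0,0,1,0.06,0.17,0,0,0,0,1,0.06,0.17,0,0,0,0,1,0.06,0.17,0,0,0,0,1,0.04,0.14,0,0,0,0,1,0,0,0,0,0,0,1]'

```text
clock: 2.25
tool_pos: [0.5383, 0.0752, 0.2137]
eef_rot: [0.71, 0.044, -0.701, 0.048]
contact_force: [0.9, -0.2, -0.3]
opening: 0.007
```

```bash
python3 - <<'E'
from h import *
from scipy.spatial.transform import Rotation as Ro
st=telemetry.get_state();R=Ro.from_quat(st["eef_rot"]).as_matrix();print(R.round(3),st["tool_pos"])
print("jaw dir deg",np.degrees(np.arctan2(R[1,1],R[0,1])),st["clock"])
s=cams.snapshot("wrist");cv2.imwrite("pics/w1.png",s["image"])
print(proj(s,[*(st["tool_pos"][:2]),st["tool_pos"][2]]))
E
```

```text
[[ 0.012  0.13  -0.991]
 [-0.004 -0.992 -0.13 ]
 [-1.     0.006 -0.012]] [0.53826081 0.07519436 0.21365538]
jaw dir deg -82.54286023843353 2.25
[250.82518982 223.08903857]
```

View pics/w1.png

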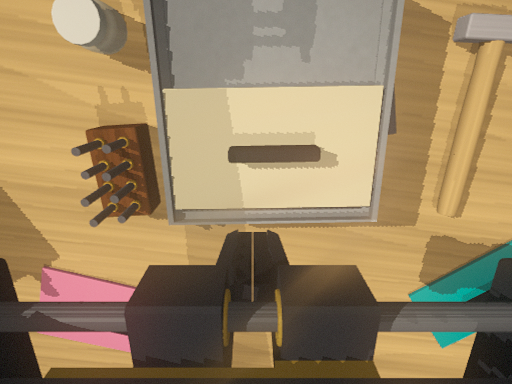

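```bash
python3 - <<'E'
from h import *
s=cams.snapshot("wrist")
print("rib top", ray(s,(229,147),.108),ray(s,(320,146),.108),"bot",ray(s,(229,161),.108),ray(s,(320,160),.108))
print("near wall top corners",ray(s,(170,224),.08),ray(s,(377,220),.08), "cover near",ray(s,(171,210),.086),ray(s,(372,206),.086),"far",ray(s,(164,89),.086),ray(s,(383,86),.086))
E
```

```text
rib top [0.56445026 0.09576344 0.108     ] [0.57619755 0.01004425 0.108     ] bot [0.55090962 0.09437538 0.108     ] [0.56281601 0.00735374 0.108     ]
near wall top corners [0.46288336 0.15452553 0.08      ] [ 0.49668054 -0.07844684  0.08      ] cover near [0.4829575  0.15272238 0.086     ] [ 0.51477826 -0.06550893  0.086     ] far [0.60839573 0.16459646 0.086     ] [ 0.63779497 -0.04460181  0.086     ]
```

send_rows --commands '[-0.056,-0.1,-0.1,0,0.008,0.004,1,0,0,-0.16,0,0,0,1,0,0,-0.1,0,0,0,1,0,0,0,0,0,0,1]'

```text
clock: 2.75
tool_pos: [0.5224, 0.0339, 0.123]
eef_rot: [-0.706, -0.037, 0.706, -0.047]
contact_force: [-0.3, -1.5, 0.1]
opening: -0.002
```

send_rows --commands '[0,0.055,-0.06,0,0,0,1,0,0,-0.05,0,0,0,1,0,0,0,0,0,0,1]'

```text
clock: 3.05
tool_pos: [0.5233, 0.0422, 0.097]
eef_rot: [0.707, 0.034, -0.705, 0.045]
contact_force: [-0.2, -0.7, -0.3]
opening: 0.004
```

```bash
python3 - <<'E'
from h import *
from scipy.spatial.transform import Rotation as Ro
st=telemetry.get_state();R=Ro.from_quat(st["eef_rot"]).as_matrix();print(R.round(3),st["tool_pos"])
print("jaw dir deg",np.degrees(np.arctan2(R[1,1],R[0,1])),st["clock"])
s=cams.snapshot("scene");cv2.imwrite("pics/s2.png",cv2.resize(s["image"][100:350,180:440],None,fx=2.3,fy=2.3))
E
```

```text
[[ 0.003  0.111 -0.994]
 [-0.017 -0.994 -0.111]
 [-1.     0.017 -0.001]] [0.52326948 0.04223434 0.09695469]
jaw dir deg -83.61134472515675 3.05
```

View pics/s2.png

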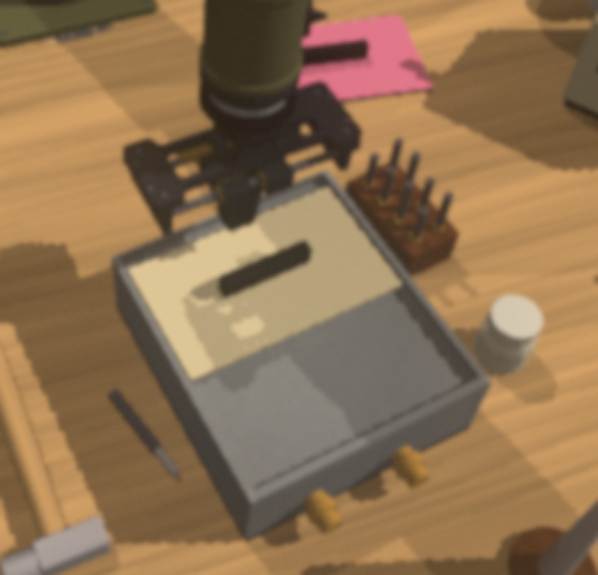

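send_rows --commands '[0.05,0.027,-0.004,0,0,0.02,1,0.06,0.009,0,0,0,0,1,0.06,0.009,0,0,0,0,1,0.06,0.009,0,0,0,0,1,0.06,0.009,0,0,0,0,1]'

```text
clock: 3.6
tool_pos: [0.5991, 0.0536, 0.1029]
eef_rot: [0.708, 0.043, -0.703, 0.056]
contact_force: [0.3, 0.4, -1.1]
opening: 0.005
```

```bash
python3 - <<'E'
from h import *
from scipy.spatial.transform import Rotation as Ro
st=telemetry.get_state();R=Ro.from_quat(st["eef_rot"]).as_matrix();print(st["tool_pos"])
print("jaw dir deg",np.degrees(np.arctan2(R[1,1],R[0,1])),st["clock"])
s=cams.snapshot("scene");cv2.imwrite("pics/s3.png",cv2.resize(s["image"][100:350,180:440],None,fx=2.3,fy=2.3))
E
```

```text
[0.5990576  0.05358263 0.10289793]
jaw dir deg -82.01325841288042 3.6
```

View pics/s3.png

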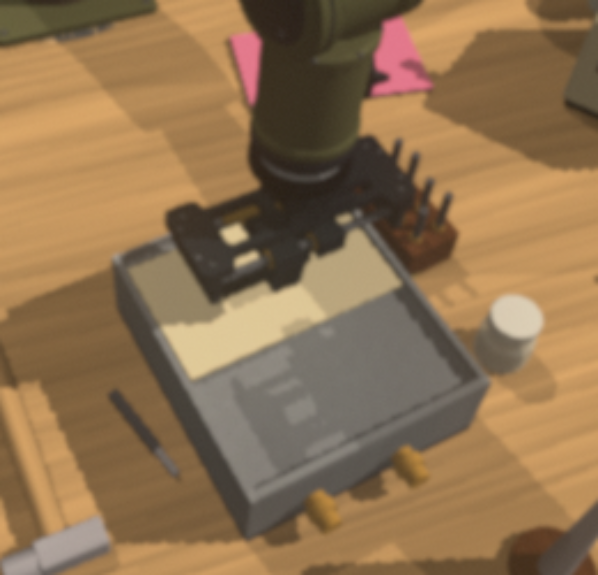

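```bash
python3 - <<'E'
from h import *
st=telemetry.get_state();print(st["tool_pos"],st["contact_force"],st["clock"])
s=cams.snapshot("scene");im=s["image"].copy()
st=telemetry.get_state();print(st["tool_pos"],st["contact_force"],st["clock"])
p=proj(s,st["tool_pos"]);cv2.circle(im,tuple(int(round(x)) for x in p),1,(0,0,255),-1)
cv2.imwrite("pics/s4.png",cv2.resize(im[150:300,230:390],None,fx=4,fy=4))
s=cams.snapshot("top");cv2.imwrite("pics/t4.png",cv2.resize(s["image"][70:205,170:300],None,fx=4,fy=4))
s=cams.snapshot("wrist");cv2.imwrite("pics/w4.png",s["image"])
E
```

```text
[0.60262483 0.05408801 0.1033674 ] [3.63583728 0.76642253 0.48253139] 3.65
[0.60080494 0.05396228 0.10296588] [ 0.19227386 -0.17231766  0.2116605 ] 3.7
```

View pics/s4.png

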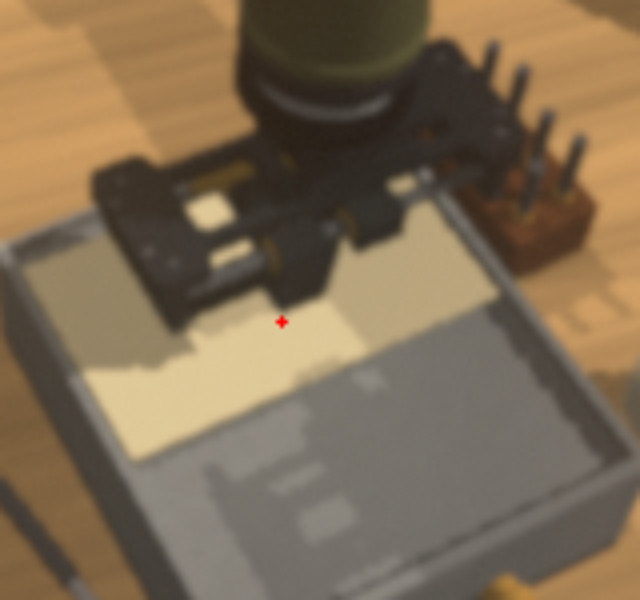

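View pics/w4.png

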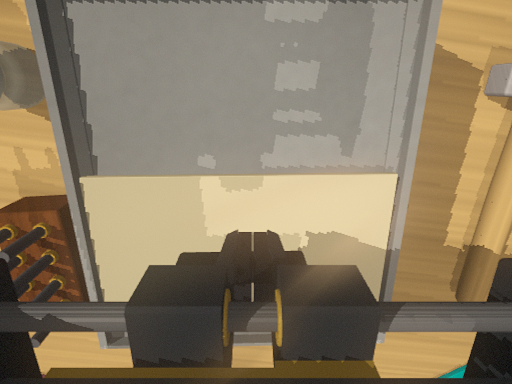

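View pics/t4.png

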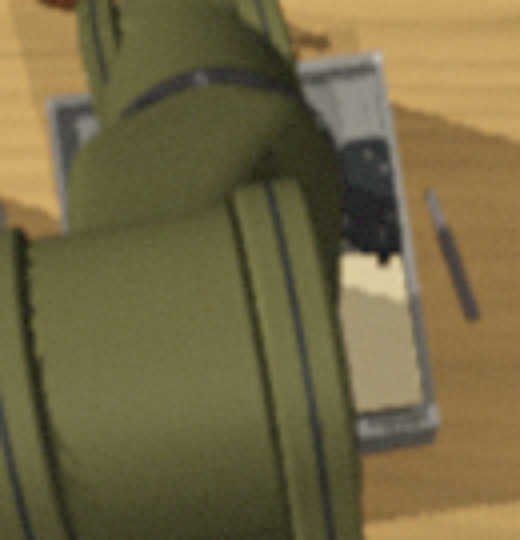

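```bash
python3 - <<'E'
from h import *
st=telemetry.get_state();print(st["tool_pos"],st["contact_force"],st["clock"],st["q"])
s=cams.snapshot("wrist")
print("far edge",ray(s,(82,178),.086),ray(s,(395,174),.086),"rib L end",ray(s,(180,254),.108),ray(s,(180,264),.108))
print("tcp",proj(s,st["tool_pos"]),"rib start",proj(s,(.5635,.0535,.108)), proj(s,(.557,.098,.108)))
cv2.imwrite("pics/w5.png",cv2.resize(s["image"][200:330,120:380],None,fx=3,fy=3))
E
```

```text
[0.59756062 0.05377803 0.10208831] [-0.15194712 -0.12989301 -1.15023501] 3.8 [-0.14918052  0.79506232 -0.05060925  1.74708     0.09846444  0.59886255
 -1.6969657 ]
far edge [0.60798115 0.1676349  0.086     ] [ 0.63848037 -0.03861797  0.086     ] rib L end [0.57276674 0.09640988 0.108     ] [0.56533107 0.09594811 0.108     ]
tcp [250.82040456 223.07037708] rib start [244.30404283 273.37934829] [176.08274888 274.50095829]
```

View pics/w5.png

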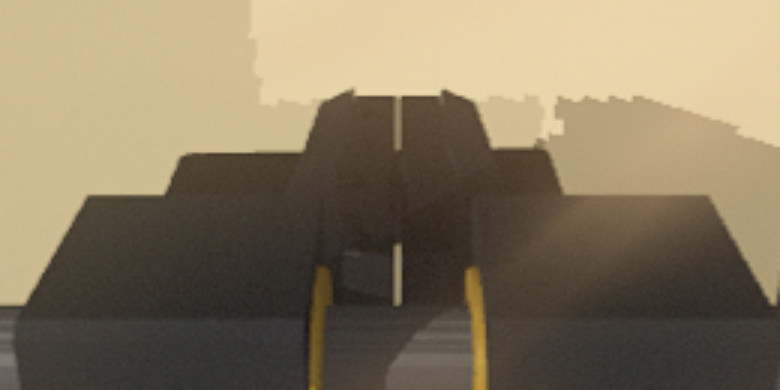

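```bash
python3 - <<'E'
from h import *
for i in range(3):
    st=telemetry.get_state();print(st["tool_pos"].round(4),st["contact_force"].round(2),st["clock"])
    s=cams.snapshot("wrist")
T=s["world_to_cam"];print("cam",-T[:3,:3].T@T[:3,3])
s2=cams.snapshot("scene");im=s2["image"];cv2.imwrite("pics/s5.png",cv2.resize(im[200:250,270:340],None,fx=10,fy=10,interpolation=cv2.INTER_CUBIC))
for h in(.09,.1,.105,.11,.115,.12):print(h,ray(s,(252,232),h)[:2].round(4),ray(s2,(301.5,227),h)[:2].round(4))
E
```

```text
[0.5969 0.0539 0.1018] [0.7  0.28 0.29] 3.85
[0.5967 0.0539 0.1017] [ 0.26 -0.32 -1.78] 3.9
[0.5968 0.0541 0.1016] [-0.33  0.47 -0.04] 3.95
cam [0.67901386 0.06815323 0.2756798 ]
0.09 [0.5846 0.0514] [0.5884 0.0624]
0.1 [0.5897 0.0523] [0.5942 0.0593]
0.105 [0.5922 0.0527] [0.5971 0.0577]
0.11 [0.5948 0.0532] [0.6    0.0561]
0.115 [0.5973 0.0536] [0.6029 0.0546]
0.12 [0.5999 0.0541] [0.6057 0.053 ]
```

View pics/s5.png

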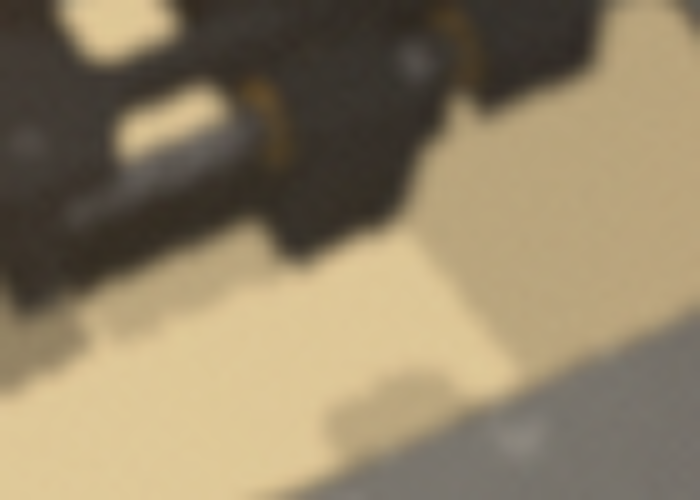

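```bash
python3 - <<'E'
from h import *
s=cams.snapshot("wrist");s2=cams.snapshot("scene")
def tri(l):
    A=[];b=[]
    for s,uv in l:
        P=s["intrinsics"]@s["world_to_cam"][:3]
        A+=[uv[0]*P[2]-P[0],uv[1]*P[2]-P[1]]
    A=np.array(A);x=np.linalg.lstsq(A[:,:3],-A[:,3],rcond=None)[0];return x
x=tri([(s,(252,231.5)),(s2,(304,223.5))]);print(x,proj(s,x),proj(s2,x))
st=telemetry.get_state();print(st["tool_pos"].round(4),st["clock"],proj(s2,st["tool_pos"]))
E
```

```text
[0.60848066 0.05576749 0.1352017 ] [251.9770587  231.06228816] [303.9757588  223.45028984]
[0.5974 0.0544 0.1015] 4.15 [299.89228942 228.52247486]
```

View pics/wrist0.png

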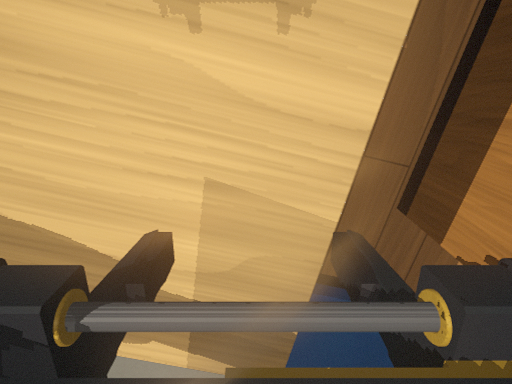

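```bash
python3 - <<'E'
from h import *
s=cams.snapshot("wrist");T=s["world_to_cam"];st=telemetry.get_state()
c=T[:3,:3]@st["tool_pos"]+T[:3,3];print("tcp cam",c)
d=.164;K=s["intrinsics"];p=d*np.linalg.inv(K)@[252,232,1];w=T[:3,:3].T@(p-T[:3,3]);print(p,w,w-st["tool_pos"],st["clock"])
E
```

```text
tcp cam [-0.00085029  0.02293034  0.19160738]
[-7.07460919e-05  2.46658517e-02  1.64000000e-01] [0.60470951 0.05517066 0.12817844] [0.00717435 0.00073513 0.02671657] 4.2
```

send_rows --commands '[0,0,0.1,0,0,0,1,-0.12,-0.015,0.03,0,0,0,1,-0.12,-0.015,0,0,0,0,1,-0.02,0,0,0,0,0,1,0,0,0,0,0,0,1]'

```text
clock: 4.7
tool_pos: [0.5311, 0.0471, 0.1347]
eef_rot: [0.708, 0.043, -0.703, 0.056]
contact_force: [1.1, 0.0, 0.0]
opening: 0.007
```

```bash
python3 - <<'E'
from h import *
st=telemetry.get_state();print(st["tool_pos"].round(4),st["contact_force"].round(1),st["clock"])
from scipy.spatial.transform import Rotation as Ro
R=Ro.from_quat(st["eef_rot"]).as_matrix();print(R.round(3),np.degrees(np.arctan2(R[1,1],R[0,1])))
E
```

```text
[0.5311 0.0471 0.1347] [1.1 0.  0. ] 4.7
[[ 0.007  0.14  -0.99 ]
 [-0.018 -0.99  -0.141]
 [-1.     0.019 -0.005]] -81.9263725803178
```

send_rows --commands '[-0.025,0,-0.1,0.011,0.004,0,1,0,0,-0.09,0,0,0,1,0,0,-0.02,0,0,0,1]'

```text
clock: 5.0
tool_pos: [0.5304, 0.0483, 0.082]
eef_rot: [0.709, 0.05, -0.702, 0.05]
contact_force: [-0.3, -0.1, 0.1]
opening: 0.006
```

```bash
python3 - <<'E'
from h import *
st=telemetry.get_state();print(st["tool_pos"].round(4),st["contact_force"].round(1),st["clock"])
s=cams.snapshot("scene");cv2.imwrite("pics/s6.png",cv2.resize(s["image"][150:280,230:370],None,fx=4,fy=4))
s=cams.snapshot("wrist");cv2.imwrite("pics/w6.png",s["image"])
E
```

```text
[0.5304 0.0483 0.082 ] [-0.3 -0.1  0.1] 5.0
```

View pics/s6.png

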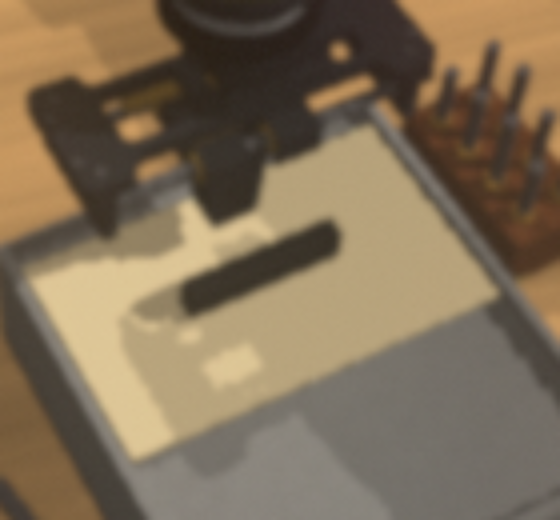

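View pics/w6.png

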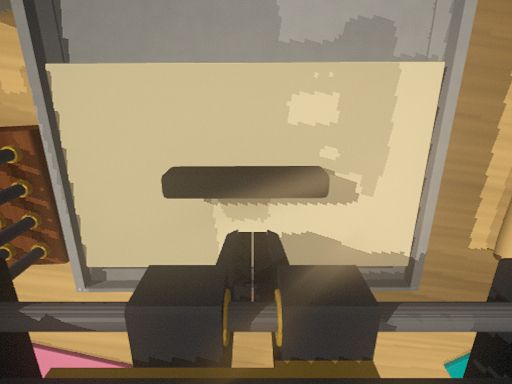

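send_rows --commands '[-0.01,0,-0.03,0,0,0,1,0,0,-0.02,0,0,0,1,0,0,0,0,0,0,1]'

```text
clock: 5.4
tool_pos: [0.5304, 0.0487, 0.0713]
eef_rot: [0.711, 0.05, -0.7, 0.05]
contact_force: [-0.2, 0.6, 0.4]
opening: 0.01
```

```bash
python3 - <<'E'
from h import *
st=telemetry.get_state();print(st["tool_pos"].round(4),st["contact_force"].round(1),st["clock"])
s=cams.snapshot("scene");cv2.imwrite("pics/s7.png",cv2.resize(s["image"][150:280,230:370],None,fx=4,fy=4))
E
```

```text
[0.5304 0.0487 0.0713] [-0.2  0.6  0.4] 5.4
```

View pics/s7.png

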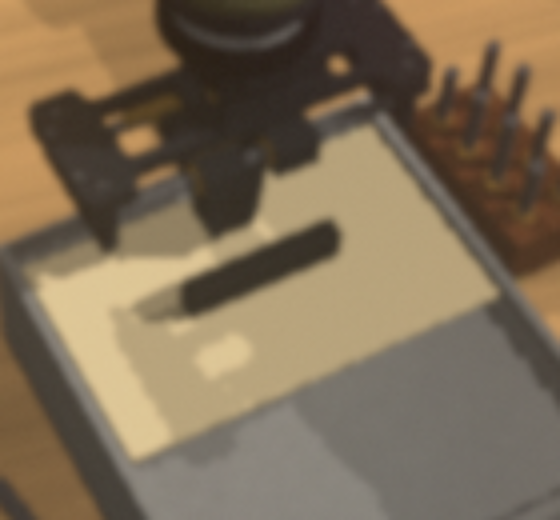

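send_rows --commands '[0,0,-0.03,0,0,0,1,0,0,0,0,0,0,1]'

```text
clock: 5.65
tool_pos: [0.531, 0.0489, 0.0641]
eef_rot: [0.711, 0.05, -0.7, 0.049]
contact_force: [-0.4, 0.1, -0.7]
opening: 0.007
```

send_rows --commands '[0.05,0.006,-0.004,0,0.01,0,1,0.05,0.007,-0.004,0,0,0,1,0.05,0.007,-0.004,0,0,0,1,0,0,0,0,0,0,1]'

```text
clock: 6.05
tool_pos: [0.564, 0.0528, 0.0606]
eef_rot: [-0.702, -0.05, 0.709, -0.05]
contact_force: [0.7, 0.8, -0.1]
opening: 0.006
```

```bash
python3 - <<'E'
from h import *
st=telemetry.get_state();print(st["tool_pos"].round(4),st["contact_force"].round(1),st["clock"])
s=cams.snapshot("scene");cv2.imwrite("pics/s8.png",cv2.resize(s["image"][150:280,230:370],None,fx=4,fy=4))
E
```

```text
[0.564  0.0528 0.0606] [ 0.7  0.8 -0.1] 6.05
```

View pics/s8.png

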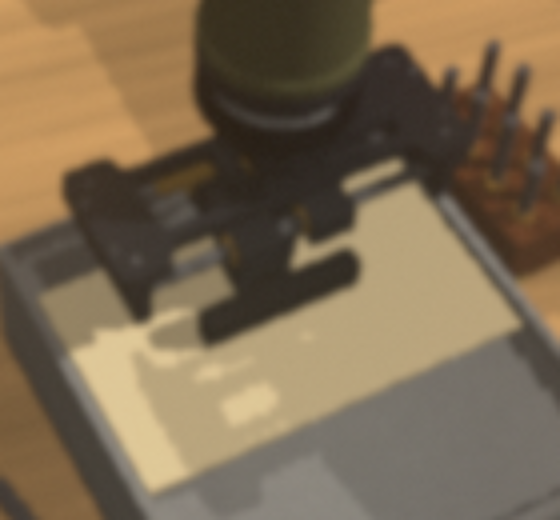

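send_rows --commands '[0.05,0.007,0.01,0,-0.004,0,1,0.05,0.007,0,0,0,0,1,0.05,0.007,0,0,0,0,1,0.05,0.007,0,0,0,0,1,0.05,0.007,0,0,0,0,1]'

```text
clock: 6.6
tool_pos: [0.6116, 0.0585, 0.062]
eef_rot: [-0.694, -0.049, 0.716, -0.051]
contact_force: [-4.7, 0.2, 3.7]
opening: 0.004
```

send_rows --commands '[0.04,0.006,0,0,0,0,1,0.04,0.006,0,0,0,0,1]'

```text
clock: 6.8
tool_pos: [0.6256, 0.0605, 0.0618]
eef_rot: [-0.69, -0.048, 0.721, -0.052]
contact_force: [-5.3, -0.9, 5.4]
opening: 0.006
```

```bash
python3 - <<'E'
from h import *
st=telemetry.get_state();print(st["tool_pos"].round(4),st["contact_force"].round(1),st["clock"])
s=cams.snapshot("scene");cv2.imwrite("pics/s9.png",cv2.resize(s["image"][150:330,220:420],None,fx=3,fy=3))
E
```

```text
[0.6256 0.0605 0.0618] [-5.3 -0.9  5.4] 6.8
```

View pics/s9.png

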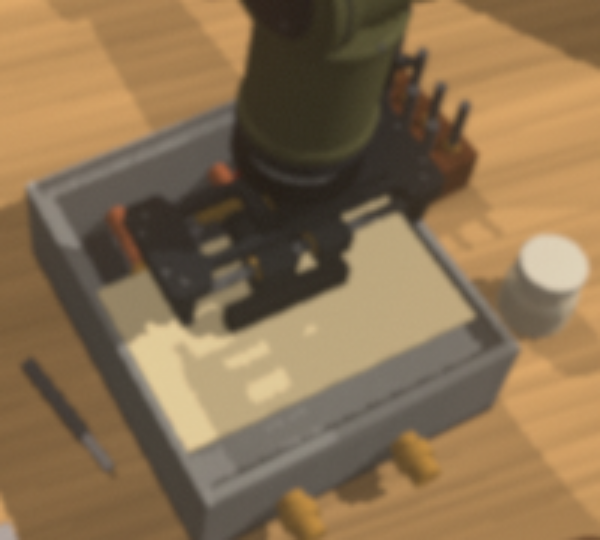

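send_rows --commands '[0,0,0.025,0,-0.028,0,1,0.04,0.006,0,0,-0.004,0,1,0.05,0.007,0,0,-0.004,0,1,0.05,0.007,0,0,-0.004,0,1]'

```text
clock: 7.25
tool_pos: [0.6551, 0.0644, 0.067]
eef_rot: [0.707, 0.046, -0.703, 0.054]
contact_force: [-30.1, -2.5, 22.1]
opening: 0.006
```

```bash
python3 - <<'E'
from h import *
st=telemetry.get_state();print(st["tool_pos"].round(4),st["contact_force"].round(1),st["clock"])
s=cams.snapshot("scene");cv2.imwrite("pics/s10.png",cv2.resize(s["image"][150:330,220:420],None,fx=3,fy=3))
E
```

```text
[0.6551 0.0644 0.067 ] [-30.1  -2.5  22.1] 7.25
```

View pics/s10.png

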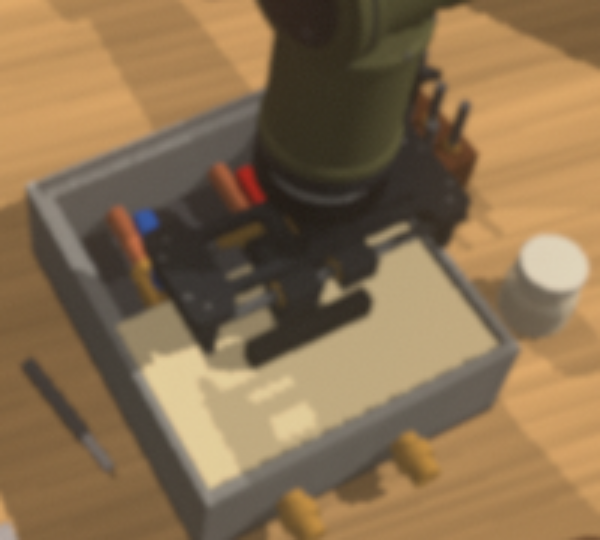

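send_rows --commands '[-0.04,-0.005,0.01,0,0,0,1,-0.1,-0.014,0.02,0,0,0,1,0,0,0.15,0,0,0,1,-0.15,-0.02,0.15,0,0,0,1,-0.15,-0.02,0.1,0,0,0,1,0,0,0,0,0,0,1]'

```text
clock: 7.9
tool_pos: [0.5532, 0.0509, 0.1715]
eef_rot: [0.709, 0.046, -0.702, 0.054]
contact_force: [1.3, 0.0, -0.0]
opening: 0.007
```

```bash
python3 - <<'E'
from h import *
st=telemetry.get_state();print(st["tool_pos"].round(4),st["contact_force"].round(1),st["clock"])
s=cams.snapshot("scene");cv2.imwrite("pics/s11.png",cv2.resize(s["image"][150:330,220:420],None,fx=3,fy=3))
s=cams.snapshot("wrist");cv2.imwrite("pics/w11.png",s["image"])
from scipy.spatial.transform import Rotation as Ro
R=Ro.from_quat(st["eef_rot"]).as_matrix();print(R.round(3),np.degrees(np.arctan2(R[1,1],R[0,1])))
E
```

```text
[0.5532 0.0509 0.1715] [ 1.3  0.  -0. ] 7.9
[[ 0.011  0.141 -0.99 ]
 [-0.01  -0.99  -0.141]
 [-1.     0.011 -0.009]] -81.92200418176238
```

View pics/s11.png

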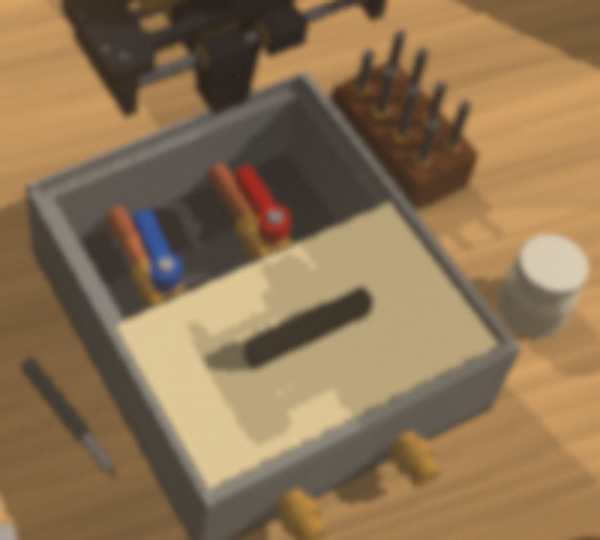

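View pics/w11.png

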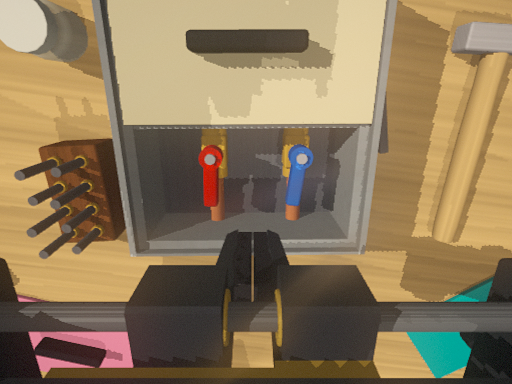

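```bash
cat >> h.py <<'E'
def tri(l):
    A=[]
    for s,uv in l:
        P=s["intrinsics"]@s["world_to_cam"][:3]
        A+=[uv[0]*P[2]-P[0],uv[1]*P[2]-P[1]]
    A=np.array(A);x=np.linalg.lstsq(A[:,:3],-A[:,3],rcond=None)[0];return x
E
python3 - <<'E'
from h import *
s=cams.snapshot("wrist");s2=cams.snapshot("scene")
S=lambda u,v:(u/3-.33+220,v/3-.33+150)
th=np.radians(8.2);ex=np.array([np.cos(th),np.sin(th)]);ey=np.array([-ex[1],ex[0]])
st=telemetry.get_state();tp=st["tool_pos"];print(tp.round(4))
for n,a,b in(("redpiv",(210,158.5),(275,216)),("bluepiv",(301,158),(166,265)),("redtip",(210,206),(243,172)),("bluetip",(294,204),(144,213))):
    x=tri([(s,a),(s2,S(*b))]);print(n,x.round(4),(proj(s,x)-a).round(1),(proj(s2,x)-S(*b)).round(1),"wristray@.068",ray(s,a,.068).round(4),"scene@.068",ray(s2,S(*b),.068).round(4))
for n,uv in(("outer",(133,110)),("tip",(222,108))):
  for h in(.15,.17,.19,.2,.21,.22,.23):
    p=ray(s2,S(*uv),h)[:2]-tp[:2];print(n,h,"x",(p@ex).round(3),"y",(p@ey).round(3))
print("tip tri",tri([(s,(252,232)),(s2,S(222,108))]))
h=cv2.cvtColor(s["image"],cv2.COLOR_BGR2HSV)
m=((h[...,0]<8)|(h[...,0]>172))&(h[...,1]>190)&(h[...,2]>90);m=m.astype(np.uint8);m[250:]=0
cs,_=cv2.findContours(m,0,2);c=max(cs,key=cv2.contourArea);print("red rect",cv2.minAreaRect(c),cv2.boundingRect(c))
E
```

```text
[0.5561 0.0518 0.1681]
redpiv [0.5719 0.0924 0.0718] [-0.7 -0.6] [-0.2 -0.1] wristray@.068 [0.5705 0.0921 0.068 ] scene@.068 [0.5699 0.094  0.068 ]
bluepiv [0.5835 0.0073 0.0687] [-0.4 -0.6] [-0.1 -0.1] wristray@.068 [0.5829 0.0066 0.068 ] scene@.068 [0.5834 0.0076 0.068 ]
redtip [0.52   0.0897 0.0579] [-1.2 -1.9] [-0.4 -0.3] wristray@.068 [0.5223 0.0874 0.068 ] scene@.068 [0.5274 0.0868 0.068 ]
bluetip [0.5389 0.0064 0.0708] [-0.8 -2.1] [-0.3 -0.3] wristray@.068 [0.5358 0.0046 0.068 ] scene@.068 [0.5382 0.0074 0.068 ]
outer 0.15 x -0.053 y -0.036
outer 0.17 x -0.039 y -0.043
outer 0.19 x -0.025 y -0.051
outer 0.2 x -0.018 y -0.054
outer 0.21 x -0.011 y -0.058
outer 0.22 x -0.004 y -0.062
outer 0.23 x 0.003 y -0.065
tip 0.15 x -0.027 y 0.018
tip 0.17 x -0.014 y 0.009
tip 0.19 x -0.001 y 0.0
tip 0.2 x 0.006 y -0.004
tip 0.21 x 0.012 y -0.009
tip 0.22 x 0.019 y -0.013
tip 0.23 x 0.025 y -0.018
tip tri [0.55929482 0.05074442 0.19375731]
red rect ((210.0, 176.0), (60.0, 22.0), 90.0) (199, 146, 23, 61)
```

send_rows --commands '[-0.06,0.008,0,0,-0.005,0,1,0,0,-0.12,0.005,0,0,1,0,0,-0.15,0,0,0,1,0,0,-0.1,0,0,0,1,0,0,0,0,0,0,1]'

```text
clock: 8.6
tool_pos: [0.5479, 0.0557, 0.068]
eef_rot: [0.713, 0.05, -0.698, 0.05]
contact_force: [0.3, 0.5, 0.6]
opening: 0.004
```

```bash
python3 - <<'E'
from h import *
st=telemetry.get_state();print(st["tool_pos"].round(4),st["contact_force"].round(1),st["clock"])
s=cams.snapshot("scene");cv2.imwrite("pics/s12.png",cv2.resize(s["image"][150:330,220:420],None,fx=3,fy=3))
s=cams.snapshot("wrist");cv2.imwrite("pics/w12.png",s["image"])
from scipy.spatial.transform import Rotation as Ro
R=Ro.from_quat(st["eef_rot"]).as_matrix();print(R.round(3),np.degrees(np.arctan2(R[1,1],R[0,1])))
E
```

```text
[0.5479 0.0557 0.068 ] [0.3 0.5 0.6] 8.6
[[ 0.022  0.141 -0.99 ]
 [ 0.    -0.99  -0.141]
 [-1.     0.003 -0.022]] -81.89645928977177
```

View pics/s12.png

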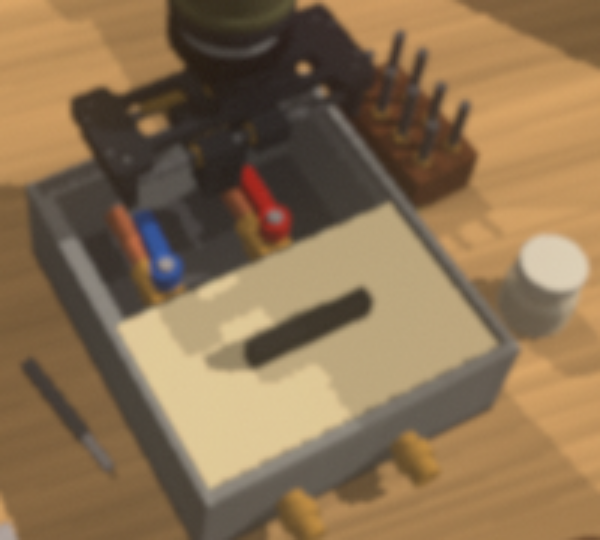

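View pics/w12.png

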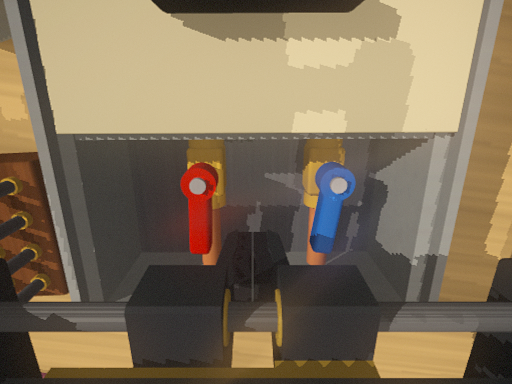

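send_rows --commands '[-0.05,0,-0.06,0,0.014,0,1,0,0,-0.06,0,0,0,1,0,0,-0.015,0,0,0,1,0,0,0,0,0,0,1]'

```text
clock: 9.1
tool_pos: [0.5389, 0.0565, 0.038]
eef_rot: [0.708, 0.05, -0.702, 0.049]
contact_force: [0.4, -1.0, -0.3]
opening: 0.004
```

```bash
python3 - <<'E'
from h import *
st=telemetry.get_state();print(st["tool_pos"].round(4),st["contact_force"].round(1),st["clock"])
s=cams.snapshot("scene");cv2.imwrite("pics/s13.png",cv2.resize(s["image"][150:330,220:420],None,fx=3,fy=3))
s=cams.snapshot("wrist");cv2.imwrite("pics/w13.png",s["image"])
from scipy.spatial.transform import Rotation as Ro
R=Ro.from_quat(st["eef_rot"]).as_matrix();print(R.round(3),np.degrees(np.arctan2(R[1,1],R[0,1])))
E
```

```text
[0.5389 0.0565 0.038 ] [ 0.4 -1.  -0.3] 9.1
[[ 0.008  0.14  -0.99 ]
 [ 0.002 -0.99  -0.14 ]
 [-1.    -0.001 -0.008]] -81.92674338775336
```

View pics/s13.png

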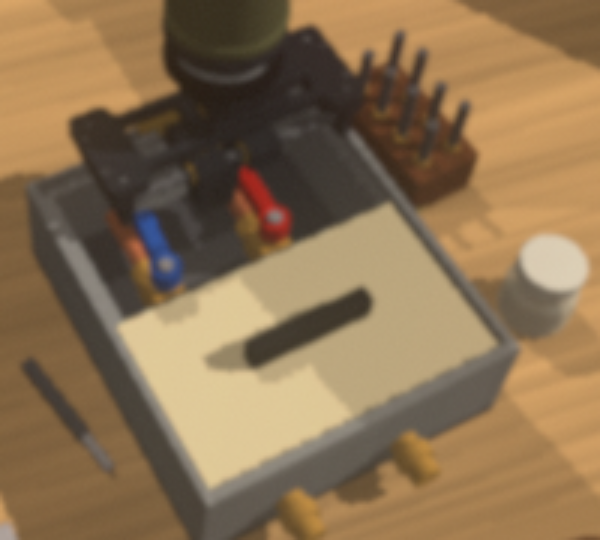

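View pics/w13.png

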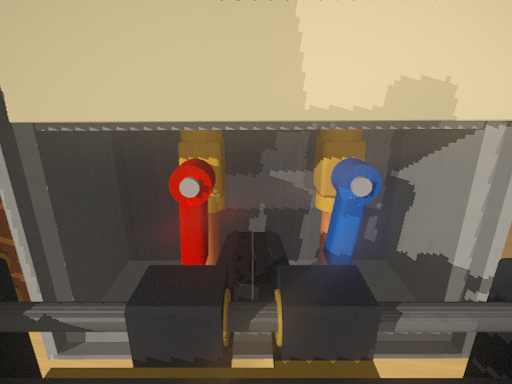

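send_rows --commands '[0,-0.008,-0.035,0,0,0,1,0,0,0,0,0,0,1]'

```text
clock: 9.4
tool_pos: [0.5403, 0.0544, 0.0304]
eef_rot: [0.709, 0.05, -0.701, 0.049]
contact_force: [0.1, 0.7, 0.1]
opening: 0.005
```

```bash
python3 - <<'E'
from h import *
st=telemetry.get_state();print(st["tool_pos"].round(4),st["contact_force"].round(1),st["clock"])
E
```

```text
[0.5403 0.0544 0.0304] [0.1 0.7 0.1] 9.4
```

send_rows --commands '[-0.01,0.045,0,0,0.003,0,1,-0.01,0.045,0,0,0,0,1,-0.008,0.045,0,0,0,0,1,0,0,0,0,0,0,1]'

```text
clock: 9.8
tool_pos: [0.5335, 0.0874, 0.0308]
eef_rot: [0.708, 0.048, -0.703, 0.049]
contact_force: [-1.0, 0.5, 0.5]
opening: 0.006
```

```bash
python3 - <<'E'
from h import *
st=telemetry.get_state();print(st["tool_pos"].round(4),st["contact_force"].round(1),st["clock"])
s=cams.snapshot("scene");cv2.imwrite("pics/s14.png",cv2.resize(s["image"][150:330,220:420],None,fx=3,fy=3))
s=cams.snapshot("wrist");cv2.imwrite("pics/w14.png",s["image"])
E
```

```text
[0.5335 0.0874 0.0308] [-1.   0.5  0.5] 9.8
```

View pics/s14.png

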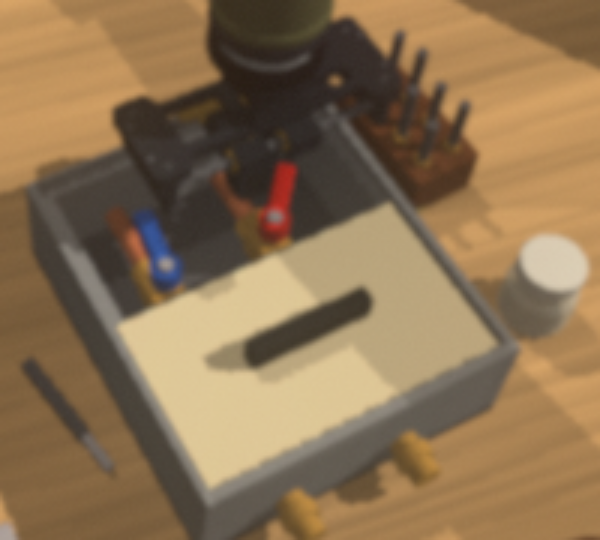

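View pics/w14.png

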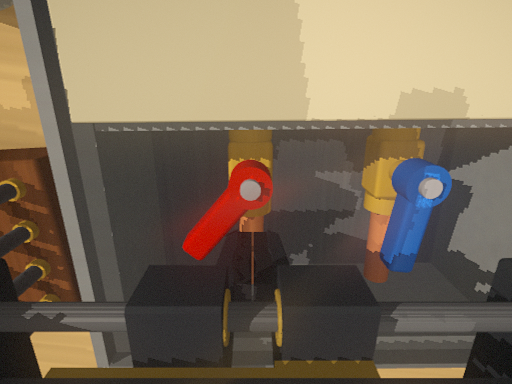

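send_rows --commands '[0.014,0.045,0,0,0.003,0,1,0.018,0.035,0,0,0,0,1,0.03,0.015,0,0,0,0,1,0.03,0.01,0,0,0,0,1,0,0,0,0,0,0,1]'

```text
clock: 10.4
tool_pos: [0.5485, 0.1115, 0.0296]
eef_rot: [-0.699, -0.045, 0.712, -0.05]
contact_force: [0.0, -0.1, 0.5]
opening: 0.007
```

```bash
python3 - <<'E'
from h import *
st=telemetry.get_state();print(st["tool_pos"].round(4),st["contact_force"].round(1),st["clock"])
s=cams.snapshot("scene");cv2.imwrite("pics/s15.png",cv2.resize(s["image"][150:330,220:420],None,fx=3,fy=3))
s=cams.snapshot("wrist");cv2.imwrite("pics/w15.png",s["image"])
E
```

```text
[0.5485 0.1115 0.0296] [ 0.  -0.1  0.5] 10.4
```

View pics/s15.png

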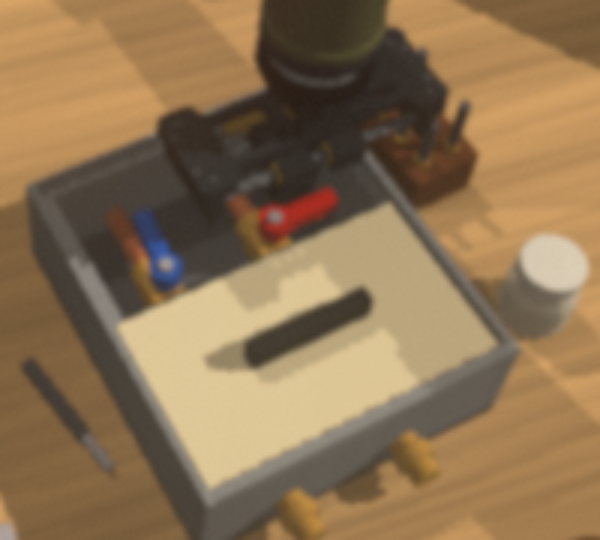

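View pics/w15.png

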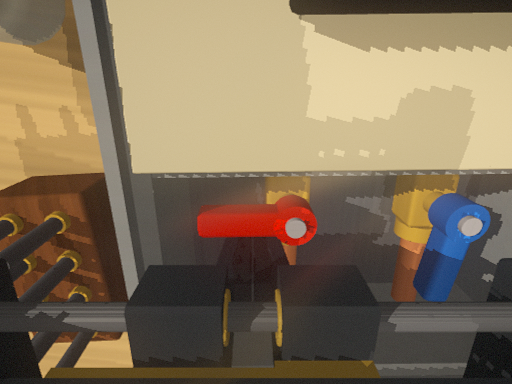

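send_rows --commands '[0.025,0.004,0,0,-0.008,0,1,0.025,0.004,0,0,0,0,1,0.025,0.004,0,0,0,0,1,0.02,0.003,0,0,0,0,1]'

```text
clock: 10.9
tool_pos: [0.548, 0.1116, 0.0289]
eef_rot: [-0.687, -0.043, 0.724, -0.054]
contact_force: [-11.0, -1.5, 10.8]
opening: 0.005
```

send_rows --commands '[-0.04,-0.006,0,0,0,0,1,-0.05,-0.01,0,0,0,0,1,0,0,0.1,0,0,0,1,0,0,0.15,0,0,0,1,0,0,0.18,0,0,0,1,-0.1,-0.1,0.15,0,0,0,1,-0.1,-0.1,0.1,0,0,0,1,0,0,0,0,0,0,1]'

```text
clock: 11.7
tool_pos: [0.4869, 0.0625, 0.2056]
eef_rot: [-0.696, -0.047, 0.714, -0.052]
contact_force: [0.8, 0.2, -0.0]
opening: 0.0
```

```bash
python3 - <<'E'
from h import *
st=telemetry.get_state();print(st["tool_pos"].round(4),st["contact_force"].round(1),st["clock"])
s2=cams.snapshot("scene");cv2.imwrite("pics/s16.png",cv2.resize(s2["image"],None,fx=1.5,fy=1.5))
s=cams.snapshot("wrist");cv2.imwrite("pics/w16.png",s["image"])
E
```

```text
[0.4869 0.0625 0.2056] [ 0.8  0.2 -0. ] 11.7
```

View pics/s16.png

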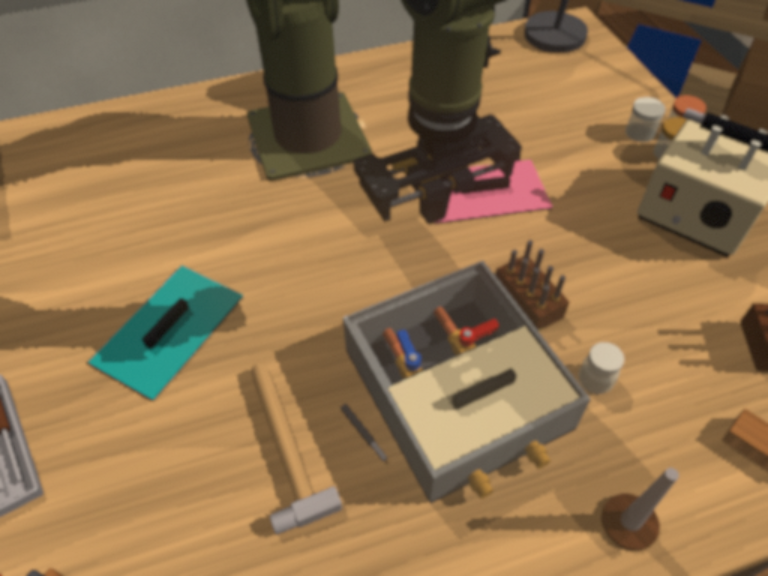

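View pics/w16.png

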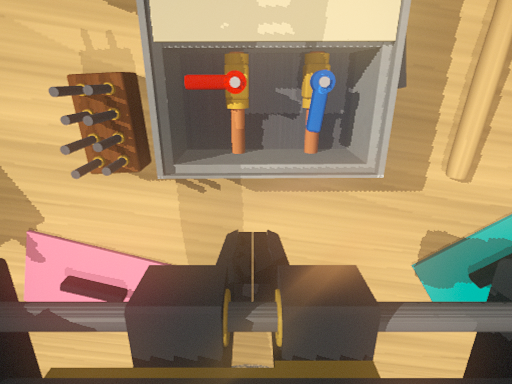

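```bash
python3 - <<'E'
from h import *
o=np.array([.5513,.0543]);th=np.radians(8.2);B=np.array([[np.cos(th),-np.sin(th)],[np.sin(th),np.cos(th)]])
s=cams.snapshot("wrist");s2=cams.snapshot("scene");h=cv2.cvtColor(s["image"],cv2.COLOR_BGR2HSV)
bx=lambda s,uv,z:((ray(s,uv,z)[:2]-o)@B).round(4)
m=(((h[...,0]<6)|(h[...,0]>174))&(h[...,1]>200)&(h[...,2]>100)).astype(np.uint8);m[200:]=0
cs,_=cv2.findContours(m,0,2);c=max(cs,key=cv2.contourArea)
bar=np.array([p for p in c[:,0] if p[0]<215]);ed=[np.polyfit(*np.array([ (p[0],p[1]) for p in bar if (p[1]>bar[:,1].mean())==k and p[0]>188]).T,1) for k in(0,1)]
e=np.mean(ed,0);a=bx(s,(188,np.polyval(e,188)),.068);b=bx(s,(215,np.polyval(e,215)),.068);d=a-b;print("red",a,b,"angle",np.arctan2(d[1],-d[0]))
print("blue piv/tip",bx(s,(322,82),.068),bx(s,(314,131),.068),"was tip",((np.array([.5358,.0046])-o)@B).round(4))
k=lambda u,v:(u/1.5,v/1.5)
print("rib",bx(s2,k(485,388),.1))
a=cv2.imread("pics/scene0.png");d=cv2.absdiff(a,s2["image"]).max(2)
for n,(x0,y0,x1,y1) in dict(jar=(385,222,420,265),rack=(330,160,382,218),hammer=(165,235,235,360),punch=(224,265,262,312)).items():
    A=a[y0:y1,x0:x1].astype(np.float32).mean(2);C=s2["image"][y0:y1,x0:x1].astype(np.float32).mean(2)
    print(n,"shift px",cv2.phaseCorrelate(A,C,cv2.createHanningWindow(A.shape[::-1],cv2.CV_32F)))
print(telemetry.get_state()["contact_force"].round(1))
E
```

```text
Traceback (most recent call last):
TypeError: polyfit() missing 2 required positional arguments: 'y' and 'deg'
```

```bash
python3 - <<'E'
from h import *
o=np.array([.5513,.0543]);th=np.radians(8.2);B=np.array([[np.cos(th),-np.sin(th)],[np.sin(th),np.cos(th)]])
s=cams.snapshot("wrist");s2=cams.snapshot("scene");h=cv2.cvtColor(s["image"],cv2.COLOR_BGR2HSV)
bx=lambda s,uv,z:((ray(s,uv,z)[:2]-o)@B).round(4)
m=(((h[...,0]<6)|(h[...,0]>174))&(h[...,1]>150)&(h[...,2]>80)).astype(np.uint8);m[:60]=0;m[110:]=0;m[:,:170]=0;m[:,260:]=0
cols=[(u,np.nonzero(m[:,u])[0]) for u in range(188,218)]
U=[u for u,v in cols if len(v)];V=[v.mean() for u,v in cols if len(v)];e=np.polyfit(U,V,1)
a=bx(s,(188,np.polyval(e,188)),.068);b=bx(s,(217,np.polyval(e,217)),.068);d=a-b;print("red",a,b,"angle",np.arctan2(d[1],-d[0]))
print("piv",bx(s,(235,82),.068))
print("blue piv/tip",bx(s,(322,82),.068),bx(s,(314,131),.068),"was tip",((np.array([.5358,.0046])-o)@B).round(4))
k=lambda u,v:(u/1.5,v/1.5)
print("rib",bx(s2,k(485,388),.1))
a=cv2.imread("pics/scene0.png")
for n,(x0,y0,x1,y1) in dict(jar=(385,222,420,265),rack=(330,160,382,218),hammer=(165,235,235,360),punch=(224,265,262,312)).items():
    A=a[y0:y1,x0:x1].astype(np.float32).mean(2);C=s2["image"][y0:y1,x0:x1].astype(np.float32).mean(2)
    print(n,"shift px",cv2.phaseCorrelate(A,C,cv2.createHanningWindow(A.shape[::-1],cv2.CV_32F)))
print(telemetry.get_state()["contact_force"].round(1))
E
```

```text
red [0.0233 0.0821] [0.0233 0.0541] angle 1.5707963267948966
piv [0.0215 0.0368]
blue piv/tip [ 0.0217 -0.0473] [-0.0256 -0.0432] was tip [-0.0224 -0.047 ]
rib [ 1.241e-01 -1.000e-04]
jar shift px ((0.16966831056551257, 0.4697319292226183), 0.9197826462027467)
rack shift px ((-0.06428367452281236, 0.06897404581992816), 0.8576133987049998)
hammer shift px ((-0.057697988559588964, 0.5843862318187192), 0.8367137052747938)
punch shift px ((-0.01498300486282389, -0.09978423465401676), 1.0826603576540947)
[0.1 0.5 0.4]
```

```bash
python3 -c "
from plant import job
print(job.finish_job())"
```

```text
the job is handed in; nothing more can be done
None
```

I slid the cream cover open to its end stop, turned the red handle shut, backed the arm clear and handed the job in at about 12 s of the 48 s allowed. No verdict was reported.

**First push missed:** the closed fingers passed over the rib without moving the cover. Two camera views put the finger ends about 27 mm above the reported TCP, which disagrees with the given tool frame. I aimed lower by that amount, and both pushes then worked.

**Forces:** the cover met its stop at about 30 N along x, with about 22 N upward on the tool. The red handle met its stop at about 11 N. These are readings at the end of each move; the peaks in between were not checked.

**Last checks, from the camera images:**

| Item | Result |
|---|---|
| Cover rib | box x ≈ 0.124 m, against 0.122 m at the stop |
| Red handle | ≈ 1.57 rad, against 1.571 rad fully shut |
| Blue handle tip | about 5 mm from the earlier measurement |
| Jar, rack, hammer, punch | shifted by less than 0.6 pixel in the scene view |
| Contact force on the tool | ≈ 0 N, arm clear |

- **Blue handle:** its fixed pivot measured about 5 mm off in the same picture, so I take the 5 mm as measurement error rather than movement.
- **Cover tilt:** I did not measure it, but the last pictures show the cover lying flat in its guides.

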